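# Gauge the axle spacers and fit the right one

## Task

One of the three steel spacers has the right bore for the stub axle; one is bored too small and one too large. Hold the stepped plug gauge and try it gently in the spacers, never forcing it, until you find the one whose bore takes the GO end right up to the NO-GO step but not the step itself; put the gauge back upright in its wooden rest and slide the right spacer onto the axle until it sits on the shoulder. Leave the two wrong spacers standing about where they are, and everything else alone.

Things in the scene. Friction and masses are not known exactly. Their poses are not given: they have to be found in the camera images.
- gauge_handle (a point): Stepped plug gauge, a 110 mm steel pin, about 0.2 kg, standing nose down in its rest. Heights above the nose: GO section 25 mm diameter, 0 to 22 mm (2 mm chamfer at the nose); relief 21 mm diameter to 25 mm; NO-GO section 28 mm diameter, 25 to 36 mm; thin neck; knurled handle 18 mm diameter, 41 to 110 mm. The point is on its axis in the handle, 80 mm above the nose; z points up.
- gauge_tip (a point): Centre of the end face of the gauge's nose; z points up the gauge. Pressed gently into a standing spacer, the nose stops 0 to 3 mm below the rim if the bore is undersize, about 25 mm below if it is right (GO in with 1 mm play, NO-GO step on the rim), and at the table, 36 mm below, if it is oversize. Off centre it can catch on any rim, which then pushes it sideways toward the bore.
- rest_mouth (a point): Gauge rest: turned wooden cup, 64 mm across and 24 mm high, fixed to the table. The point lies at the centre of its socket's mouth, on the top face. The socket is 27.4 mm wide and 19 mm deep with a 2 mm chamfer; the gauge stands in it with its nose on the socket's floor.
- axle_end (a point): Stub axle, upright on a 90 mm flange, fixed. The point is the centre of its top end, 88 mm above the table. Its journal, 24 mm diameter, tapers over the top 6 mm to 18 mm and ends below at a 28 mm shoulder 38 mm above the table, just over a bearing cone (50 mm across, top at 30 mm). Seated there the right spacer's centre is 56 mm up; the undersize one does not go on, the oversize one drops past the shoulder.
- spacer_1_mid (a point): Turned steel spacer sleeve, 48 mm outside diameter, 36 mm high, about 0.25 kg, standing loose on end on the table; a concentric through bore with 1.5 mm chamfers. The point is its centre, 18 mm above its foot; z runs up the bore. Which spacer is undersize (23 mm bore), right (26 mm) or oversize (29.5 mm) is not told; they swap places.
- spacer_2_mid (a point): Turned steel spacer sleeve, 48 mm outside diameter, 36 mm high, about 0.25 kg, standing loose on end on the table; a concentric through bore with 1.5 mm chamfers. The point is its centre, 18 mm above its foot; z runs up the bore. Which spacer is undersize (23 mm bore), right (26 mm) or oversize (29.5 mm) is not told; they swap places.
- spacer_3_mid (a point): Turned steel spacer sleeve, 48 mm outside diameter, 36 mm high, about 0.25 kg, standing loose on end on the table; a concentric through bore with 1.5 mm chamfers. The point is its centre, 18 mm above its foot; z runs up the bore. Which spacer is undersize (23 mm bore), right (26 mm) or oversize (29.5 mm) is not told; they swap places.
- caliper: Bystander: caliper; leave it alone.
- marker: Bystander: paint marker; leave it alone.
- parts_brush: Bystander: brush; leave it alone.
- tape_roll: Bystander: tape roll; leave it alone.
- outer_ring_2: Bystander: thin ring; leave it alone.
- bearing_17: Bystander: bearing cone among the spacers; leave it alone.
- bearing_18: Bystander: bearing cone near the axle; leave it alone.
- screwdriver: Bystander: screwdriver; leave it alone.
Not all that is in view belongs to the job. Leave any yellow look-alike of the part that bears gauge_handle alone.

How it is judged:
On the way:
1. the gauge has been pressed lightly (over 1.5 N) into a spacer that takes the GO section but stops the NO-GO step (nose 23.5 to 27.5 mm below the rim, the two in line, spacer on the table) (((z of gauge_tip in the frame of spacer_1_mid between -0.0095 and -0.0055 m and horizontal distance between gauge_tip and spacer_1_mid below 0.004 m and angle between the z axis of gauge_tip and the z axis of spacer_1_mid, either way round below 0.1 rad and height (world z) of spacer_1_mid below 0.022 m and contact force between gauge and spacer_1 above 1.5 N) or (z of gauge_tip in the frame of spacer_2_mid between -0.0095 and -0.0055 m and horizontal distance between gauge_tip and spacer_2_mid below 0.004 m and angle between the z axis of gauge_tip and the z axis of spacer_2_mid, either way round below 0.1 rad and height (world z) of spacer_2_mid below 0.022 m and contact force between gauge and spacer_2 above 1.5 N) or (z of gauge_tip in the frame of spacer_3_mid between -0.0095 and -0.0055 m and horizontal distance between gauge_tip and spacer_3_mid below 0.004 m and angle between the z axis of gauge_tip and the z axis of spacer_3_mid, either way round below 0.1 rad and height (world z) of spacer_3_mid below 0.022 m and contact force between gauge and spacer_3 above 1.5 N))), for 0.2 s.
At the end, for the whole second after the job is handed in: One spacer on the axle, in line (2 mm, 0.08 rad), seated on the shoulder within 3 mm, neither above nor past it; gauge upright in its rest, nose 15 mm or more into the socket; the other two upright on the table within 50 mm of their starts; the fingers touch nothing (((horizontal distance between spacer_1_mid and axle_end below 0.002 m and z of spacer_1_mid in the frame of axle_end between -0.035 and -0.0295 m and angle between the z axis of spacer_1_mid and the z axis of axle_end, either way round below 0.08 rad and angle between each of spacer_2_mid, spacer_3_mid's own z axis and vertical below 0.1 rad and height (world z) of each of spacer_2_mid, spacer_3_mid below 0.022 m and distance of each of spacer_2_mid, spacer_3_mid from where it was at the start of the episode below 0.05 m) or (horizontal distance between spacer_2_mid and axle_end below 0.002 m and z of spacer_2_mid in the frame of axle_end between -0.035 and -0.0295 m and angle between the z axis of spacer_2_mid and the z axis of axle_end, either way round below 0.08 rad and angle between each of spacer_1_mid, spacer_3_mid's own z axis and vertical below 0.1 rad and height (world z) of each of spacer_1_mid, spacer_3_mid below 0.022 m and distance of each of spacer_1_mid, spacer_3_mid from where it was at the start of the episode below 0.05 m) or (horizontal distance between spacer_3_mid and axle_end below 0.002 m and z of spacer_3_mid in the frame of axle_end between -0.035 and -0.0295 m and angle between the z axis of spacer_3_mid and the z axis of axle_end, either way round below 0.08 rad and angle between each of spacer_1_mid, spacer_2_mid's own z axis and vertical below 0.1 rad and height (world z) of each of spacer_1_mid, spacer_2_mid below 0.022 m and distance of each of spacer_1_mid, spacer_2_mid from where it was at the start of the episode below 0.05 m)) and horizontal distance between gauge_tip and rest_mouth below 0.004 m and z of gauge_tip in the frame of rest_mouth below -0.015 m and angle between gauge_tip's own z axis and vertical below 0.15 rad and contact force between the fingers and anything else below 0.3 N).
It fails at once if the gauge is forced: more than 40 N between gauge and a spacer (contact force between gauge and spacer_1 above 40 N or contact force between gauge and spacer_2 above 40 N or contact force between gauge and spacer_3 above 40 N).
It fails at once if the gauge is dropped or laid over (tilted more than 0.8 rad) (angle between gauge_tip's own z axis and vertical above 0.8 rad).
It fails at once if a spacer is tipped over (angle between any of spacer_1_mid, spacer_2_mid, spacer_3_mid's own z axis and vertical above 0.8 rad).
It fails at once if a bystander is moved by more than 25 mm (distance of any of caliper, marker, parts_brush, tape_roll, outer_ring_2, bearing_17, bearing_18, screwdriver from where it was at the start of the episode above 0.025 m).
It also fails if it takes over 72 s, if anything falls off the work surface, if the arm or the gripper's body presses on something with over 40 N, if the wrist force passes 120 N, or if a joint passes its speed limit or range.

## Robot

A 6-joint arm with a two-finger parallel gripper is mounted at the origin on a cart in front of the work surface, level with it; the furniture and walls round the work are solid. World frame = base frame: x ahead of the robot, y to its left, z up, the work surface at z = 0. Lengths are in m, angles in rad, forces in N, time in s.
With the tool pointing down it reaches from about 0.35 to 0.775 m from the base axis. Payload 5.5 kg.
Tool frame: the origin (TCP) lies at the very end of the fingers, on their centre line; the grasp point (between the pads) lies 19 mm behind it (env.grip_point_offset is the distance from the TCP to the grasp point, in m); z points along the fingers, y is the line along which they close (so a half turn about z gives the same grasp; the last joint's range is limited). The gripper opens to 85 mm and grips with 20 to 120 N. Pads are 22 mm wide; open, the fingers measure 114 mm over their backs; the gripper's body (76 mm by 85 mm) begins 54 mm behind the grasp point. The pads swing forward as they close: fully open they stand 13 mm farther back than shut.
Start: joints at [0.992, 0.313, 0.046, 1.304, 0, 1.431], TCP at [0.244, 0.521, 0.231] pointing down, gripper open.
Joint ranges: [-2.76, 2.76], [-0.86, 1.69], [-1.03, 1.26], [-2.2, 2.34], [-1.47, 1.5], [-3.14, 3.14]. Speed limits (rad/s): [2.57, 2.57, 3.14, 3.14, 3.14, 3.14].

## Interface

Orientations are given as a unit quaternion [w, x, y, z].
In Python, from workcell import sensors, imaging, workorder, env gives the robot as it stands.
- The arm moves only by the shell command python3 -m handwheel 'ROWS' [FORCE]. ROWS is JSON, a list of rows, each a list of 5 numbers: the shift along the tool's x, y, z in mm, then the turn about the tool's z in rad, then the opening, from 0 (shut) to 1 (fully open). A call has 1 to 8 rows; each row is the pose to reach, as a shift and turn from the pose commanded when the call began, along the tool's axes at that moment; what a row does not reach only later rows make up. A row lasts 1/10 s, in which the tool goes at most 50 mm and 8.59 degrees, less where a joint would pass 70% of its speed; a pose out of reach is approached as far as the arm can. A call with a gripper value outside its range is refused whole. The fingers move at their own pace and stop on an object; FORCE is the grip in N (left out, the last holds). Time passes only in rows, so rows that repeat a pose let the fingers close. It gives the time, the measured TCP pose, the force, the opening and the grip force at its end, in the units of the state.
- sensors.get_state(): the state, without advancing time (a new reading comes with each control period).
- imaging.read_camera(name): name is "scene" or "top" or "wrist"; returns a dict with "color" (400x640x3 uint8, blue, green, red), "z_map" (400x640 float32, m along the optical axis (not along the pixel's ray), 0 where there is no reading), "fx", "fy", "cx", "cy" (pixels), "xyz" and "rotation" of the camera in the world. Camera axes: x right, y down, z forward; pixel columns grow to the right and rows downward; lengths in m; the calibration is good to about 2 mm. A picture is of the moment at which its call begins.
- workorder.hand_in(): hands the job in; it is judged then, once.
The state is a dict: "clock": time; "joint_pos": joint angles; "qvel": joint speeds; "tau": joint torques, N m; "tcp_pos": TCP position; "orientation": TCP orientation; "wrist_force": force on the tool from outside, world axes, zero at the start; "ft_torque": the same for the moment, N m; "finger_gap": finger opening in m; "grip_force": force on a finger pad.
Only numpy, scipy, OpenCV 4.12 (cv2) and the standard library are available. Lean on these libraries where they do the work, as an engineer would, in place of code of your own. Each camera call takes 0.05 s, during which the arm holds its last target. There are 200 camera calls.

## Working session

There is one attempt and no reset: what is moved stays moved. The work goes in short steps, Python scripts to look and compute and a shell command to move; the robot and the scene stay as the last step left them, time stands still between calls to the robot, and variables do not carry over. Pictures are saved under pics/ and viewed, at most 10 in all, crops included, and the job is handed in when it is done.

```bash
ls; mkdir -p pics; cat > h.py <<'E'
import numpy as np, cv2
from workcell import sensors, imaging, workorder, env
from scipy.spatial.transform import Rotation as R
def cam(n):
    return imaging.read_camera(n)
def rot(d):
    r=np.array(d["rotation"],float)
    return r if r.shape==(3,3) else R.from_quat(r[[1,2,3,0]]).as_matrix()
def ray(d,u,v,z):
    k=rot(d)@np.array([(u-d["cx"])/d["fx"],(v-d["cy"])/d["fy"],1]); o=np.array(d["xyz"])
    return o+k*(z-o[2])/k[2]
def cloud(d):
    v,u=np.mgrid[0:400,0:640]; z=d["z_map"]
    p=np.stack([(u-d["cx"])/d["fx"]*z,(v-d["cy"])/d["fy"]*z,z],-1)
    return p@rot(d).T+np.array(d["xyz"])
def proj(d,p):
    c=rot(d).T@(np.array(p)-np.array(d["xyz"])); return d["fx"]*c[0]/c[2]+d["cx"],d["fy"]*c[1]/c[2]+d["cy"]
def tool():
    s=sensors.get_state(); q=np.array(s["orientation"]); return np.array(s["tcp_pos"]),R.from_quat(q[[1,2,3,0]]).as_matrix()
def shift(target):
    p,m=tool(); return (m.T@(np.array(target)-p)*1000).round(1)
E
python3 - <<'E'
from h import *
import pickle
s=sensors.get_state(); print(s)
ds={n:cam(n) for n in("scene","top")}
pickle.dump(ds,open("d0.pkl","wb"))
for n,d in ds.items():
    cv2.imwrite(f"pics/{n}0.png",d["color"]); print(n,d["xyz"],d["rotation"],d["fx"],d["cx"],d["cy"])
E
```

```text
pics
{'clock': 0.0, 'joint_pos': array([9.92423481e-01, 3.14024269e-01, 4.49703700e-02, 1.30358708e+00,
       1.74459504e-05, 1.43119550e+00]), 'qvel': array([ 0.00086193, -0.00080608,  0.00068279,  0.00269003, -0.00026876,
       -0.00016886]), 'tau': array([ 1.98333632e-04, -4.80627322e+01,  2.98532063e+01,  1.89911155e-02,
       -5.60262833e-05,  1.08480512e-05]), 'tcp_pos': array([0.24399957, 0.52010016, 0.23039177]), 'orientation': array([-3.32204124e-04,  2.17630304e-01,  9.76030840e-01, -8.60466804e-04]), 'wrist_force': array([0.44869601, 1.22742727, 0.21002649]), 'ft_torque': array([ 0.00667281, -0.03948557, -0.00316491]), 'grip_force': 0.0, 'finger_gap': 0.08497316762875146}
scene [-0.38724011 -0.85509417  0.60520568] [-0.49712015  0.76781035 -0.33411182  0.22739416] 491.14908957036306 326.14673704212817 194.26564741740307
top [ 0.35138369 -0.05859944  1.43054461] [ 0.03871711 -0.69782948  0.71436934 -0.03480586] 432.57644826826174 322.7678839636957 197.94407523375668
```

View pics/top0.png

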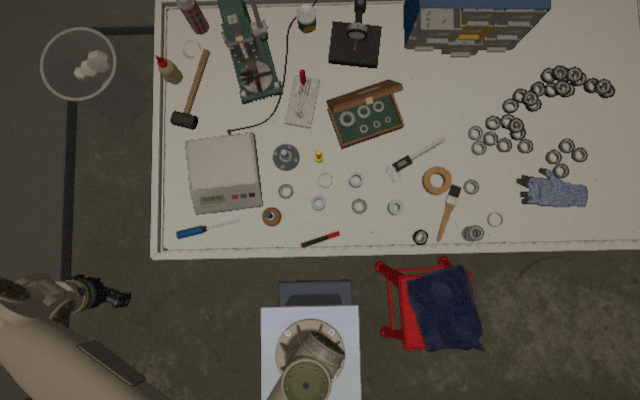

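View pics/scene0.png

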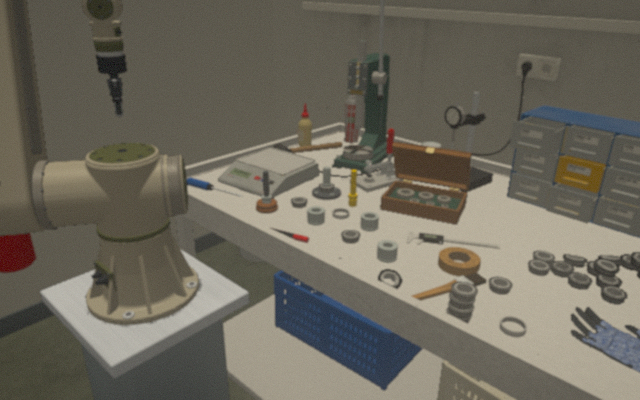

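The top view shows the gauge in its rest at (271,215), the axle at (286,156) and the yellow look-alike at (319,155). Spacer candidates are (318,202), (356,179) and (395,207). Low bearing cones that could be mistaken for them are at (286,191) and (359,206), with a thin ring at (325,180). I'll choose by height (36 mm) and check in a crop.

```bash
python3 - <<'E'
from h import *
import pickle
ds=pickle.load(open("d0.pkl","rb")); d=ds["top"]; P=cloud(d)
cr=d["color"][135:235,250:420]; cv2.imwrite("pics/crop.png",cv2.resize(cr,None,fx=4.7,fy=4.7,interpolation=cv2.INTER_CUBIC))
for n,d in ds.items():
    P=cloud(d); z=P[...,2]
    tab=(P[...,0]>.3)&(P[...,0]<.8)&(abs(P[...,1]-0.0)<.4)
    print(n,"table z",np.median(z[tab&(abs(z)<.02)]))
    m=((z>.012)&(z<.14)&tab&(d["z_map"]>0)).astype(np.uint8)
    k,l,st,c=cv2.connectedComponentsWithStats(m)
    for i in range(1,k):
        if st[i,4]>25:
            q=P[l==i]; print(c[i].round(1),st[i,4],"h %.3f"%np.percentile(q[:,2],97), "mid",((np.percentile(q,3,0)+np.percentile(q,97,0))/2)[:2].round(3),np.ptp(q,0)[:2].round(3))
d=ds["top"]
for n,u,v,z in [("s1",318,202,.036),("s2",356,179,.036),("s3",395,207,.036),("g",271,215,.1),("ax",286,156,.088)]: print(n,ray(d,u,v,z).round(3))
E
```

```text
scene table z -0.0007311667432244318
[273.9 174. ] 3771 h 0.080 mid [0.568 0.212] [0.373 0.359]
[404.4 160.7] 314 h 0.139 mid [ 0.78  -0.121] [0.048 0.095]
[361.6 182.3] 524 h 0.105 mid [ 0.708 -0.003] [0.182 0.128]
[205.5 184.7] 151 h 0.026 mid [0.402 0.335] [0.041 0.139]
[419.4 202.6] 1680 h 0.042 mid [ 0.733 -0.206] [0.137 0.245]
[303.6 248.9] 3058 h 0.031 mid [ 0.344 -0.056] [0.083 0.738]
[299.  200.6] 85 h 0.019 mid [0.523 0.068] [0.052 0.049]
[316.  213.5] 232 h 0.036 mid [ 0.48  -0.041] [0.051 0.052]
[369.6 219.4] 252 h 0.036 mid [ 0.554 -0.167] [0.051 0.048]
[350.7 234.5] 122 h 0.019 mid [ 0.469 -0.172] [0.051 0.05 ]
[387.3 248.9] 330 h 0.036 mid [ 0.46  -0.292] [0.051 0.049]
[444.3 251.9] 75 h 0.024 mid [ 0.548 -0.393] [0.067 0.014]
top table z -0.0007117895661864493
[363.3 122.2] 2153 h 0.048 mid [ 0.739 -0.198] [0.134 0.25 ]
[299.4 116. ] 365 h 0.070 mid [0.772 0.022] [0.058 0.098]
[189.7 120. ] 194 h 0.049 mid [0.77  0.382] [0.059 0.037]
[223.5 172.1] 5374 h 0.068 mid [0.588 0.266] [0.299 0.245]
[284.9 155.2] 188 h 0.089 mid [0.643 0.07 ] [0.058 0.057]
[318.2 155.4] 78 h 
[... 287 characters left out ...]
.6] 87 h 0.022 mid [0.527 0.073] [0.047 0.046]
[317.7 201.9] 131 h 0.039 mid [ 0.485 -0.035] [0.046 0.046]
[358.2 205.1] 87 h 0.021 mid [ 0.472 -0.169] [0.043 0.046]
[395.1 206.5] 155 h 0.040 mid [ 0.464 -0.286] [0.048 0.046]
[270.8 215.6] 263 h 0.115 mid [0.445 0.118] [0.059 0.058]
[225.7 222.8] 47 h 0.021 mid [0.425 0.268] [0.021 0.091]
[195. 230.] 169 h 0.028 mid [0.402 0.365] [0.035 0.078]
[419.4 236.4] 159 h 0.035 mid [ 0.365 -0.363] [0.049 0.049]
[319.6 238.6] 123 h 0.021 mid [ 0.367 -0.039] [0.046 0.122]
[308.  252.1] 1827 h 0.035 mid [ 0.324 -0.001] [0.024 0.8  ]
s1 [ 0.484 -0.037  0.036]
s2 [ 0.556 -0.162  0.036]
s3 [ 0.462 -0.285  0.036]
g [0.441 0.108 0.1  ]
ax [0.627 0.06  0.088]
```

View pics/crop.png

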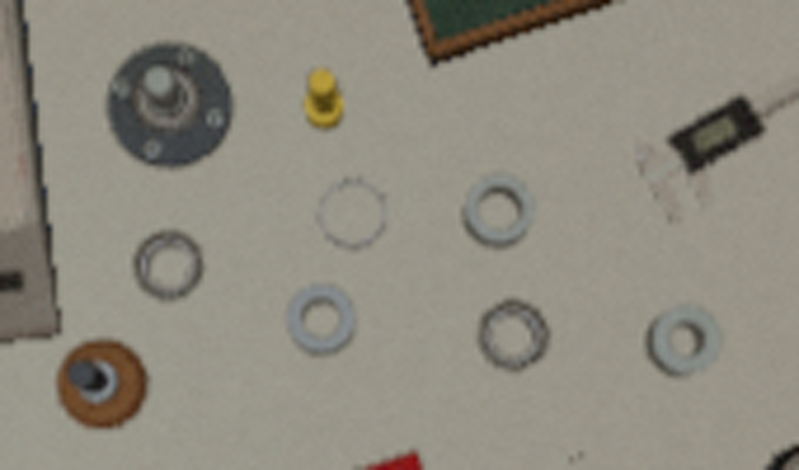

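The crop confirms it. Tall spacers are at top pixels (318,202), (356,179) and (395,207). The grey gauge stands in the brown rest at (271,215), and the yellow pin at (319,155) is the look-alike.

```bash
python3 - <<'E'
from h import *
print(shift([.443,.115,.26]))
E
```

```text
[-352.2 -282.3  -29.1]
```

```bash
python3 -m handwheel '[[-45,-35,-29,0,1],[-90,-70,-29,0,1],[-135,-105,-29,0,1],[-180,-140,-29,0,1],[-225,-175,-29,0,1],[-270,-210,-29,0,1],[-305,-240,-29,0,1],[-335,-265,-29,0,1]]' 60; python3 -m handwheel '[[-17,-17,0,0,1],[-17,-17,0,0,1],[-17,-17,0,0,1]]'
python3 - <<'E'
from h import *
import pickle
d=cam("wrist"); pickle.dump(d,open("w1.pkl","wb")); print(tool(),d["xyz"],rot(d).round(2)); cv2.imwrite("pics/w1.png",d["color"])
E
```

```text
clock: 0.9
tcp_pos: [0.4212, 0.1661, 0.2601]
orientation: [-0.0, 0.218, 0.976, 0.0]
wrist_force: [0.5, 1.2, -0.4]
finger_gap: 0.0851
grip_force: 0.0
clock: 1.2
tcp_pos: [0.4289, 0.145, 0.26]
orientation: [-0.0, 0.219, 0.976, 0.0]
wrist_force: [0.9, 1.2, -0.0]
finger_gap: 0.0858
grip_force: 0.0
(array([0.42866646, 0.14568199, 0.26003733]), array([[-9.05200866e-01,  4.24983184e-01, -8.27709651e-04],
       [ 4.24983047e-01,  9.05201244e-01,  3.43490509e-04],
       [ 8.95221496e-04, -4.08346633e-05, -9.99999598e-01]])) [0.35876239 0.17835762 0.40337245] [[ 0.43  0.86  0.27]
 [ 0.9  -0.41 -0.13]
 [-0.    0.3  -0.95]]
```

View pics/w1.png

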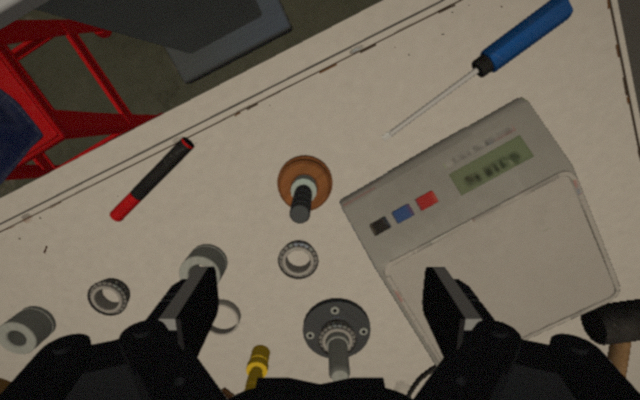

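The wrist view shows the gauge's handle top at (300,214) in the brown rest (305,181). The axle top is at (339,375), the yellow look-alike at (258,360), and one spacer at (205,262).

```bash
cat >> h.py <<'E'
def blob(d,c,zlo,zhi,r=.03):
    P=cloud(d); m=(d["z_map"]>0)&(P[...,2]>zlo)&(P[...,2]<zhi)&(np.hypot(P[...,0]-c[0],P[...,1]-c[1])<r)
    q=P[m]; (cx,cy),rad=cv2.minEnclosingCircle(q[:,:2].astype(np.float32)*1000); 
    return len(q),q.mean(0).round(4),(round(cx,1),round(cy,1),round(rad,1))
E
python3 - <<'E'
from h import *
import pickle
d=pickle.load(open("w1.pkl","rb"))
print("gauge top ray",ray(d,300,214,.115).round(4))
print("gauge top", blob(d,(.443,.115),.108,.125))
hsv=cv2.cvtColor(d["color"],cv2.COLOR_BGR2HSV); m=cv2.inRange(hsv,(5,90,60),(20,255,255)); m[:130]=0;m[230:]=0;m[:,:260]=0;m[:,350:]=0
c=max(cv2.findContours(m,0,2)[0],key=cv2.contourArea); print(cv2.boundingRect(c))
x,y,w,h=cv2.boundingRect(c)
print("rest",ray(d,x+w/2,y+h/2,.018), "depth rest", blob(d,(.443,.115),.020,.028,.036))
print("axle",blob(d,(.635,.065),.08,.095))
print(shift([.443,.115,.26]))
E
```

```text
gauge top ray [0.4436 0.1193 0.115 ]
gauge top (362, array([0.4419, 0.1192, 0.1151]), (442.9, 118.5, 9.2))
(278, 156, 54, 54)
rest [0.44131539 0.12079553 0.018     ] depth rest (1371, array([0.438 , 0.1217, 0.0244]), (443.0, 118.5, 29.6))
axle (312, array([0.6362, 0.0702, 0.0865]), (639.7, 68.8, 11.9))
[-26.  -21.7   0. ]
```

```bash
python3 -m handwheel '[[-24,-18,0,0,1],[-24,-18,0,0,1],[-24,-18,45,0,1],[-24,-18,90,0,1],[-24,-18,130,0,1],[-24,-18,150,0,1],[-24,-18,150,0,1],[-24,-18,150,0,1]]' 60
python3 - <<'E'
from h import *
print(shift([.4429,.1187,.058]))
E
```

```text
clock: 2.05
tcp_pos: [0.4428, 0.12, 0.1107]
orientation: [-0.0, 0.217, 0.976, 0.0]
wrist_force: [0.2, -0.7, 0.2]
finger_gap: 0.0853
grip_force: 0.0
[-0.6 -1.2 52.7]
```

```bash
python3 -m handwheel '[[0,-1,25,0,1],[0,-1,52,0,1],[0,-1,52,0,1],[0,-1,52,0,0.5],[0,-1,52,0,0.3],[0,-1,52,0,0.1],[0,-1,52,0,0.1],[0,-1,52,0,0.1]]' 60; python3 -m handwheel '[[0,0,0,0,0],[0,0,0,0,0],[0,0,0,0,0],[0,0,0,0,0],[0,0,0,0,0]]' 60
```

```text
clock: 2.85
tcp_pos: [0.4435, 0.1182, 0.0592]
orientation: [0.001, 0.218, 0.976, 0.0]
wrist_force: [-0.9, 1.1, 4.2]
finger_gap: 0.0167
grip_force: 58.3
clock: 3.35
tcp_pos: [0.4435, 0.1182, 0.0592]
orientation: [0.001, 0.218, 0.976, 0.0]
wrist_force: [-1.0, 0.9, 6.7]
finger_gap: 0.0171
grip_force: 58.3
```

```bash
python3 -m handwheel '[[0,0,-10,0,0],[0,0,-20,0,0],[0,0,-40,0,0],[0,0,-70,0,0],[0,0,-110,0,0],[0,0,-140,0,0],[0,0,-140,0,0],[0,0,-140,0,0]]' 60
python3 - <<'E'
from h import *
import pickle
d=cam("wrist"); pickle.dump(d,open("w2.pkl","wb")); cv2.imwrite("pics/w2.png",d["color"])
print(shift([.42,-.10,.22]), sensors.get_state()["grip_force"])
E
```

```text
clock: 4.15
tcp_pos: [0.443, 0.118, 0.199]
orientation: [0.001, 0.218, 0.976, 0.0]
wrist_force: [-0.6, 0.1, -2.5]
finger_gap: 0.0166
grip_force: 58.8
[ -72.5 -206.7  -22.1] 58.80332708358765
```

```bash
python3 -m handwheel '[[-12,-35,-20,0,0],[-24,-70,-20,0,0],[-36,-105,-20,0,0],[-48,-140,-20,0,0],[-60,-170,-20,0,0],[-72,-206,-20,0,0],[-72,-206,-20,0,0],[-72,-206,-20,0,0]]' 60
python3 - <<'E'
from h import *
import pickle
d=cam("wrist"); pickle.dump(d,open("w3.pkl","wb")); cv2.imwrite("pics/w3.png",d["color"])
print(tool()[0])
for n,p in dict(s1=(.484,-.037,.036),s2=(.556,-.162,.036),s3=(.463,-.285,.036)).items(): print(n,np.round(proj(d,p)))
E
```

```text
clock: 5.0
tcp_pos: [0.4192, -0.0993, 0.2167]
orientation: [-0.002, 0.219, 0.976, 0.001]
wrist_force: [-0.3, 0.5, -1.4]
finger_gap: 0.0165
grip_force: 59.2
[ 0.41940524 -0.09862629  0.21699784]
s1 [406. 210.]
s2 [321. 315.]
s3 [177. 289.]
```

View pics/w3.png

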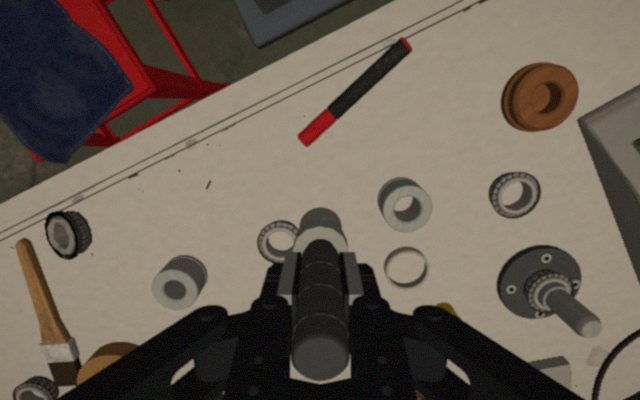

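The wrist view shows the held gauge in the centre at (320,350). Spacer 1 is at (405,205) and spacer 3 at (174,289). Spacer 2 is hidden behind the gripper, and the empty rest is at (543,97). I'll estimate the bore-to-outer ratios and the rest position.

```bash
cat >> h.py <<'E'
def spacer(d,c):
    """top face circle by outer rim (z band) and bore hole contour of that band's mask"""
    P=cloud(d); z=P[...,2]
    m=((d["z_map"]>0)&(z>.030)&(z<.045)&(np.hypot(P[...,0]-c[0],P[...,1]-c[1])<.034)).astype(np.uint8)
    cs,hi=cv2.findContours(m,cv2.RETR_CCOMP,cv2.CHAIN_APPROX_NONE); out=[]
    for k,q in enumerate(cs):
        if len(q)<12: continue
        w=np.array([ray(d,*p[0],.036)[:2]*1000 for p in q],np.float32)
        (x,y),(a,b),_=cv2.fitEllipse(w); out.append(("hole" if hi[0][k][3]>=0 else "outer",round(x,1),round(y,1),round(a,1),round(b,1)))
    return out
E
python3 - <<'E'
from h import *
import pickle
for f in("w1.pkl","w3.pkl"):
    d=pickle.load(open(f,"rb"))
    for c in ((.484,-.037),(.556,-.162),(.463,-.285)): print(f,spacer(d,c))
d=pickle.load(open("w3.pkl","rb"))
g=cv2.cvtColor(d["color"],cv2.COLOR_BGR2GRAY)
for u,v in((405,205),(174,289)):
    print("row",g[v,u-32:u+32:2])
P=cloud(d)
m=(abs(P[...,2]-.024)<.004)&(np.hypot(P[...,0]-.443,P[...,1]-.1185)<.045)
m=m.astype(np.uint8); cs,hi=cv2.findContours(m,cv2.RETR_CCOMP,cv2.CHAIN_APPROX_NONE)
for k,q in enumerate(cs):
    if len(q)>20: print("rest",hi[0][k][3]>=0,cv2.fitEllipse(np.array([ray(d,*p[0],.024)[:2]*1000 for p in q],np.float32)))
E
```

```text
w1.pkl [('outer', 481.9, -34.0, 44.6, 45.2)]
w1.pkl []
w1.pkl [('outer', 462.8, -284.0, 46.6, 54.3), ('hole', 462.2, -284.4, 16.3, 21.7)]
w3.pkl [('outer', 482.6, -36.8, 47.3, 49.1), ('hole', 482.1, -36.9, 24.2, 25.9)]
w3.pkl []
w3.pkl [('outer', 462.0, -286.5, 47.4, 51.2), ('hole', 461.8, -285.9, 19.7, 22.6)]
row [151 152 132  67  57  91 132 133 134 139 126 138 148 149 150 148 145 149
 127  65  55  54  51  63 100 127 132 130 130 126 145 150]
row [146 145 143 144 144 128 129 126 127 124 108  72  58  61  60  60  62  60
  64  61  59  64 105 126 129 131 128 115  67  57 120 149]
rest False ((442.2551574707031, 116.87017822265625), (57.94589614868164, 58.454254150390625), 156.07667541503906)
rest True ((442.352783203125, 116.99624633789062), (26.32525634765625, 27.631328582763672), 62.14177322387695)
```

```bash
python3 - <<'E'
from h import *
import pickle
d=pickle.load(open("w3.pkl","rb")); p,m=tool()
zt=p[2]-.0542
a=np.linspace(0,2*np.pi,60)
for nm,r,h in(("nose",.0105,0),("nosech",.0125,.002),("nogo",.014,.025),("nogotop",.014,.036)):
    q=np.array([proj(d,(p[0]+r*np.cos(t),p[1]+r*np.sin(t),zt+h)) for t in a]); print(nm,q.min(0).round(1),q.max(0).round(1))
P=cloud(d); z=P[...,2]
k=(np.hypot(P[...,0]-p[0],P[...,1]-p[1])<.04)&(z>zt-.01)&(z<zt+.06)
for v in range(203,262,4):
    u=np.where(k[v,280:365])[0]
    if len(u): print(v,280+u.min(),280+u.max(), z[v,280+int(u.mean())].round(3))
cv2.imwrite("pics/g3.png",cv2.resize(d["color"][190:330,250:390],None,fx=4,fy=4,interpolation=cv2.INTER_CUBIC))
E
```

```text
nose [303.2 209.9] [338.3 242.6]
nosech [299.7 207.8] [341.9 247. ]
nogo [294.5 218.9] [347.3 267.4]
nogotop [293.  226.6] [348.9 277.5]
211 308 332 0.173
215 303 336 0.18
219 301 338 0.189
223 300 340 0.195
227 299 341 0.199
231 297 342 0.199
235 296 343 0.199
239 295 345 0.199
243 293 346 0.209
247 293 347 0.212
251 292 346 0.218
255 301 338 0.221
259 301 338 0.225
```

View pics/g3.png

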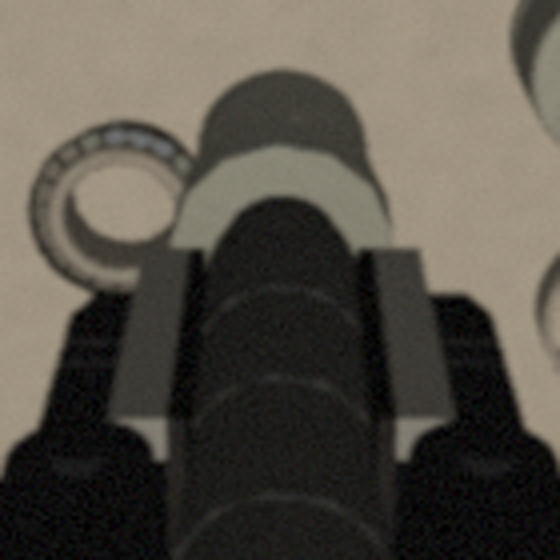

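The crop shows the gauge straight in the pads, with its nose edge at (320,207). That matches the prediction, so its axis lies on the TCP line within about 0.5 mm. Spacer 1 looks like the 26 mm bore, so I'll try it first.

```bash
python3 - <<'E'
from h import *
print(shift([.4824,-.0368,.115]))
E
```

```text
[-31.   82.7 101.9]
```

```bash
python3 -m handwheel '[[-12,32,0,0,0],[-24,64,0,0,0],[-31,83,20,0,0],[-31,83,60,0,0],[-31,83,90,0,0],[-31,83,100,0,0],[-31,83,100,0,0],[-31,83,100,0,0]]' 40
python3 - <<'E'
from h import *
import pickle
d=cam("wrist"); pickle.dump(d,open("w4.pkl","wb")); cv2.imwrite("pics/g4.png",cv2.resize(d["color"][120:320,220:420],None,fx=3,fy=3,interpolation=cv2.INTER_CUBIC))
print(shift([.4824,-.0368,.115]), spacer(d,(.4824,-.0368)), tool()[0], sensors.get_state()["wrist_force"])
E
```

```text
clock: 5.85
tcp_pos: [0.4843, -0.0367, 0.1193]
orientation: [0.001, 0.217, 0.976, 0.0]
wrist_force: [-0.4, -0.2, -1.8]
finger_gap: 0.0167
grip_force: 59.3
[ 2.4 -0.8  4.8] [('outer', 482.2, -35.8, 44.6, 45.1)] [ 0.48487539 -0.03707494  0.11983795] [ 0.04728112 -1.08864615 -2.20084787]
```

View pics/g4.png

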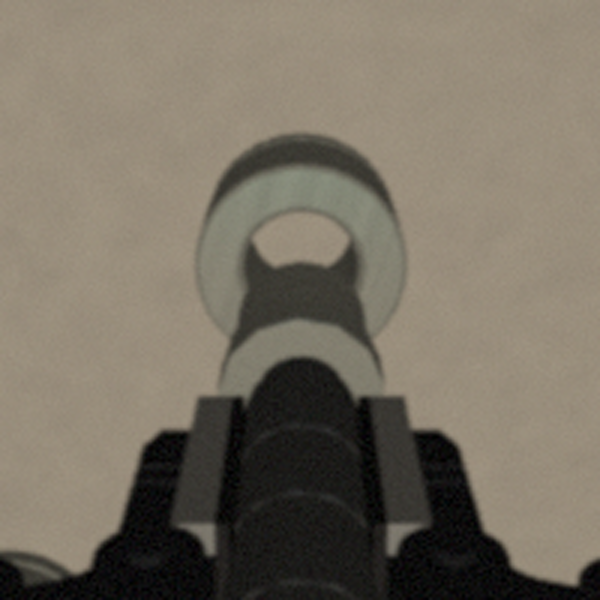

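The crop shows spacer 1's top face centred laterally at x≈301, in line with the gauge (≈301). The outer far edge is at y≈165 and the bore's far edge at y≈208. I'll use these for the fore-aft offset.

```bash
python3 - <<'E'
from h import *
import pickle
d=pickle.load(open("w4.pkl","rb")); p,m=tool()
for y in(165,208): print(y,(m.T@(ray(d,320.5,120+y/3,.036)-p)*1000).round(1))
for x in(197,406): print(x,(m.T@(ray(d,220+x/3,120+265/3,.036)-p)*1000).round(1))
print("nose far edge", (m.T@(ray(d,320.5,120+263/3,p[2]-.0522)-p)*1000).round(1))
E
```

```text
165 [25.4  0.6 83.8]
208 [15.6  0.6 83.8]
197 [  2.3 -22.9  83.8]
406 [ 2.3 24.2 83.8]
nose far edge [13.3  0.6 52.2]
```

```bash
python3 -m handwheel '[[1,0,10,0,0],[1,0,20,0,0],[1,0,26,0,0],[1,0,28,0,0],[1,0,30,0,0],[1,0,32,0,0],[1,0,32,0,0]]' 30; python3 -m handwheel '[[0,0,1.5,0,0],[0,0,3,0,0],[0,0,3,0,0]]'
```

```text
clock: 6.6
tcp_pos: [0.4832, -0.0368, 0.0863]
orientation: [0.0, 0.218, 0.976, 0.0]
wrist_force: [0.6, 0.6, -1.4]
finger_gap: 0.0167
grip_force: 59.3
clock: 6.9
tcp_pos: [0.4832, -0.0367, 0.0833]
orientation: [0.0, 0.218, 0.976, 0.0]
wrist_force: [1.8, -0.0, -2.6]
finger_gap: 0.0169
grip_force: 59.3
```

```bash
python3 -m handwheel '[[0,0,3,0,0],[0,0,6,0,0],[0,0,9,0,0],[0,0,12,0,0],[0,0,14,0,0],[0,0,15,0,0],[0,0,15,0,0]]'; python3 -m handwheel '[[0,0,0.5,0,0],[0,0,1,0,0],[0,0,1.5,0,0],[0,0,1.5,0,0]]'
```

```text
clock: 7.6
tcp_pos: [0.4828, -0.0367, 0.0681]
orientation: [-0.0, 0.218, 0.976, -0.0]
wrist_force: [1.3, -0.1, -1.7]
finger_gap: 0.0167
grip_force: 59.3
clock: 8.0
tcp_pos: [0.4828, -0.0367, 0.0667]
orientation: [-0.0, 0.218, 0.976, 0.0]
wrist_force: [1.4, 0.2, -0.9]
finger_gap: 0.0167
grip_force: 59.3
```

Nose is about 23.5 mm in with no force yet. I'll go on in small steps.

```bash
python3 -m handwheel '[[0,0,0.5,0,0],[0,0,1,0,0],[0,0,1,0,0]]'; python3 -m handwheel '[[0,0,0.5,0,0],[0,0,1,0,0],[0,0,1,0,0]]'
```

```text
clock: 8.3
tcp_pos: [0.4827, -0.0367, 0.0657]
orientation: [-0.0, 0.218, 0.976, 0.0]
wrist_force: [2.3, -0.3, -1.2]
finger_gap: 0.0164
grip_force: 59.3
clock: 8.6
tcp_pos: [0.4828, -0.0367, 0.0648]
orientation: [0.0, 0.218, 0.976, 0.0]
wrist_force: [1.3, 0.3, -0.4]
finger_gap: 0.0167
grip_force: 59.3
```

```bash
python3 -m handwheel '[[0,0,0.5,0,0],[0,0,0.5,0,0]]'; python3 -m handwheel '[[0,0,0.5,0,0],[0,0,0.5,0,0]]';  python3 -m handwheel '[[0,0,0.5,0,0],[0,0,0.5,0,0]]'
```

```text
clock: 8.8
tcp_pos: [0.483, -0.0367, 0.0645]
orientation: [0.0, 0.218, 0.976, 0.0]
wrist_force: [1.3, -0.6, 1.9]
finger_gap: 0.0164
grip_force: 59.3
clock: 9.0
tcp_pos: [0.4832, -0.0367, 0.0642]
orientation: [0.0, 0.218, 0.976, 0.0]
wrist_force: [0.6, 0.3, 4.7]
finger_gap: 0.0167
grip_force: 59.6
clock: 9.2
tcp_pos: [0.4833, -0.0368, 0.064]
orientation: [0.001, 0.218, 0.976, 0.0]
wrist_force: [0.5, 0.3, 6.7]
finger_gap: 0.0163
grip_force: 59.9
```

The force rose from about -1.8 to 6.7 N with the nose about 25 mm below the rim, so spacer 1 is the right one. I'll hold briefly, then withdraw.

```bash
python3 -m handwheel '[[0,0,0,0,0],[0,0,0,0,0],[0,0,0,0,0],[0,0,0,0,0]]'; python3 -m handwheel '[[0,0,-5,0,0],[0,0,-15,0,0],[0,0,-30,0,0],[0,0,-60,0,0],[0,0,-90,0,0],[0,0,-110,0,0],[0,0,-110,0,0],[0,0,-110,0,0]]' 60
python3 - <<'E'
from h import *
print(shift([.443,.118,.17]))
E
```

```text
clock: 9.6
tcp_pos: [0.4833, -0.0368, 0.064]
orientation: [0.001, 0.218, 0.976, 0.0]
wrist_force: [0.4, 0.1, 7.5]
finger_gap: 0.0167
grip_force: 59.9
clock: 10.4
tcp_pos: [0.4824, -0.0366, 0.173]
orientation: [-0.0, 0.218, 0.976, -0.0]
wrist_force: [-0.1, 0.1, -2.7]
finger_gap: 0.0167
grip_force: 59.3
[101.4 123.2   3. ]
```

```bash
python3 -m handwheel '[[20,25,0,0,0],[40,50,0,0,0],[60,75,0,0,0],[80,100,0,0,0],[95,115,0,0,0],[101,123,0,0,0],[101,123,0,0,0],[101,123,0,0,0]]' 60
python3 - <<'E'
from h import *
import pickle
d=cam("wrist"); pickle.dump(d,open("w5.pkl","wb")); cv2.imwrite("pics/g5.png",cv2.resize(d["color"][120:320,220:420],None,fx=3,fy=3,interpolation=cv2.INTER_CUBIC))
print(tool()[0],shift([.4435,.1182,.09]), sensors.get_state()["wrist_force"])
E
```

```text
clock: 11.2
tcp_pos: [0.4435, 0.1171, 0.1726]
orientation: [-0.0, 0.218, 0.976, -0.0]
wrist_force: [-0.6, -0.8, -1.5]
finger_gap: 0.0166
grip_force: 59.3
[0.44380838 0.11680268 0.1728119 ] [ 0.8  1.2 82.8] [-0.43588983 -0.44339434 -1.85954922]
```

View pics/g5.png

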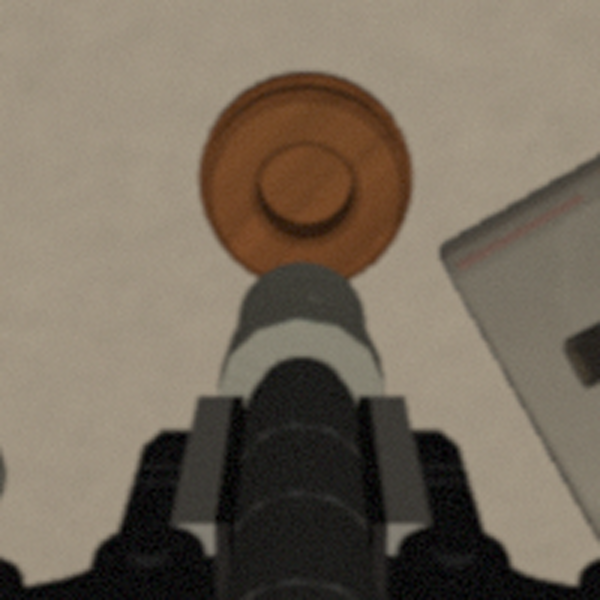

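The crop shows the gauge still straight. The rest's centre is about 1 mm to the right of it (x≈306 against 301), consistent with returning to the recorded grip pose.

```bash
python3 -m handwheel '[[1,1.2,20,0,0],[1,1.2,50,0,0],[1,1.2,75,0,0],[1,1.2,82,0,0],[1,1.2,84,0,0],[1,1.2,86,0,0],[1,1.2,88,0,0],[1,1.2,88,0,0]]'; python3 - <<'E'
from h import *
print(shift([.4435,.1182,.0592]), sensors.get_state()["wrist_force"])
E
```

```text
clock: 12.05
tcp_pos: [0.444, 0.1191, 0.086]
orientation: [0.001, 0.218, 0.976, 0.0]
wrist_force: [0.3, -0.2, -1.2]
finger_gap: 0.0166
grip_force: 59.3
[ 0.1 -1.  26.8] [ 0.31925501 -0.20172612 -1.17077502]
```

```bash
python3 -m handwheel '[[0,-0.8,0,0,0],[0,-0.8,4,0,0],[0,-0.8,8,0,0],[0,-0.8,12,0,0],[0,-0.8,12,0,0]]'; python3 -m handwheel '[[0,0,4,0,0],[0,0,8,0,0],[0,0,11,0,0],[0,0,13,0,0],[0,0,13,0,0]]'
```

```text
clock: 12.55
tcp_pos: [0.4423, 0.1183, 0.0725]
orientation: [-0.001, 0.218, 0.976, -0.0]
wrist_force: [-0.3, 0.1, -2.2]
finger_gap: 0.0166
grip_force: 59.3
clock: 13.05
tcp_pos: [0.4426, 0.1183, 0.0599]
orientation: [-0.0, 0.218, 0.976, -0.0]
wrist_force: [-0.2, 0.6, -1.4]
finger_gap: 0.0167
grip_force: 59.3
```

```bash
python3 -m handwheel '[[0,0,0.7,0,0],[0,0,0.7,0,0],[0,0,0.7,0,0.3],[0,0,0.7,0,0.5],[0,0,0.7,0,0.8],[0,0,0.7,0,1],[0,0,0.7,0,1],[0,0,0.7,0,1]]'; python3 -m handwheel '[[0,0,-20,0,1],[0,0,-50,0,1],[0,0,-90,0,1],[0,0,-130,0,1],[0,0,-160,0,1],[0,0,-180,0,1],[0,0,-180,0,1],[0,0,-180,0,1]]'
python3 - <<'E'
from h import *
d=cam("wrist"); print("gauge top", blob(d,(.443,.1185),.105,.125), "axle",blob(d,(.636,.066),.08,.095)); print(tool()[0],shift([.455,-.02,.24]))
E
```

```text
clock: 13.85
tcp_pos: [0.443, 0.1184, 0.0596]
orientation: [0.0, 0.218, 0.976, 0.0]
wrist_force: [0.1, 0.4, 0.3]
finger_gap: 0.0854
grip_force: 0.0
clock: 14.65
tcp_pos: [0.443, 0.1184, 0.2394]
orientation: [0.0, 0.218, 0.976, 0.0]
wrist_force: [-0.6, 0.4, -0.1]
finger_gap: 0.0853
grip_force: 0.0
gauge top (462, array([0.4412, 0.1192, 0.1145]), (442.3, 118.7, 9.3)) axle (386, array([0.6366, 0.0701, 0.0866]), (640.3, 69.0, 12.1))
[0.44240549 0.11831154 0.23857588] [ -70.2 -119.9   -1.4]
```

```bash
python3 -m handwheel '[[-10,-20,0,0,1],[-25,-50,0,0,1],[-40,-80,0,0,1],[-55,-110,0,0,1],[-65,-130,0,0,1],[-85,-120,0,0,1],[-102,-122,30,0,1],[-102,-122,30,0,1]]' 60
python3 - <<'E'
from h import *
d=cam("wrist"); print(spacer(d,(.483,-.037)),tool()[0],shift([.4833,-.0368,.06]))
E
```

```text
clock: 15.5
tcp_pos: [0.4821, -0.0359, 0.2049]
orientation: [-0.004, 0.218, 0.976, 0.0]
wrist_force: [-0.5, 0.6, -1.4]
finger_gap: 0.0853
grip_force: 0.0
[('outer', 481.2, -36.2, 47.1, 47.9), ('hole', 480.8, -36.0, 25.2, 26.1)] [ 0.48146451 -0.03525845  0.20638923] [ -3.3  -0.4 146.4]
```

```bash
python3 -m handwheel '[[-2.5,-0.4,45,0,1],[-2.5,-0.4,90,0,1],[-2.5,-0.4,130,0,1],[-2.5,-0.4,150,0,1],[-2.5,-0.4,170,0,1],[-2.5,-0.4,185,0,1],[-2.5,-0.4,195,0,1],[-2.5,-0.4,195,0,1]]' 60
python3 - <<'E'
from h import *
print(tool()[0],shift([.4833,-.0368,.010]))
E
```

```text
clock: 16.35
tcp_pos: [0.484, -0.0362, 0.0137]
orientation: [-0.001, 0.217, 0.976, 0.0]
wrist_force: [0.4, 0.3, -0.1]
finger_gap: 0.0852
grip_force: 0.0
[ 0.48401459 -0.0361794   0.01370707] [ 0.4 -0.9  3.7]
```

```bash
python3 -m handwheel '[[0,-0.8,3,0,1],[0,-0.8,3,0,0.8],[0,-0.8,3,0,0.6],[0,-0.8,3,0,0.5],[0,-0.8,3,0,0.4],[0,-0.8,3,0,0.4],[0,-0.8,3,0,0.3],[0,-0.8,3,0,0.3]]' 60; python3 -m handwheel '[[0,0,0,0,0],[0,0,0,0,0],[0,0,0,0,0]]' ; python3 -m handwheel '[[0,0,-10,0,0],[0,0,-30,0,0],[0,0,-60,0,0],[0,0,-100,0,0],[0,0,-140,0,0],[0,0,-165,0,0],[0,0,-165,0,0],[0,0,-165,0,0]]'
python3 - <<'E'
from h import *
import pickle
d=cam("wrist"); pickle.dump(d,open("w6.pkl","wb")); cv2.imwrite("pics/w6.png",d["color"])
print(tool()[0],shift([.60,.055,.17]))
E
```

```text
clock: 17.15
tcp_pos: [0.4857, -0.0379, 0.0127]
orientation: [0.001, 0.218, 0.976, -0.0]
wrist_force: [-1.8, -0.4, 6.8]
finger_gap: 0.0466
grip_force: 61.3
clock: 17.45
tcp_pos: [0.4857, -0.0379, 0.0127]
orientation: [0.001, 0.218, 0.976, -0.0]
wrist_force: [-2.2, -0.0, 6.4]
finger_gap: 0.0468
grip_force: 61.3
clock: 18.25
tcp_pos: [0.4851, -0.0375, 0.1766]
orientation: [0.0, 0.218, 0.976, 0.0]
wrist_force: [-1.2, -0.1, -3.8]
finger_gap: 0.047
grip_force: 62.5
[ 0.48424835 -0.03734069  0.17551612] [-65.6 132.8   5.4]
```

View pics/w6.png

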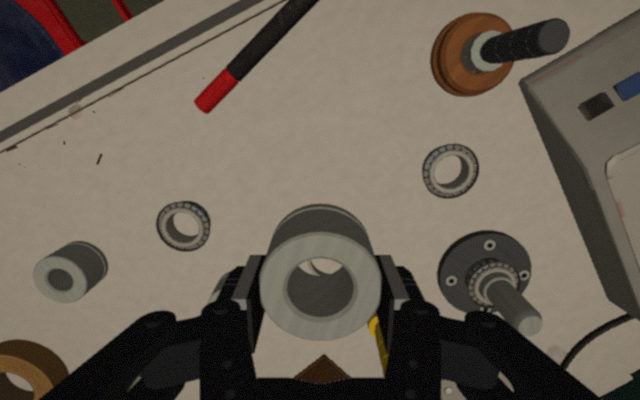

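The wrist view shows spacer 1 held level, with its top face centred near (322,286). The axle top is near (530,322), the gauge stands back in its rest (480,50), and spacer 3 is at (62,280). I'll move beside the axle for a closer measurement.

```bash
python3 - <<'E'
from h import *
print(shift([.606,.0,.165]))
E
python3 -m handwheel '[[-30,15,8,0,0],[-60,32,8,0,0],[-90,64,8,0,0],[-94,84,8,0,0],[-94,84,8,0,0],[-94,84,8,0,0],[-94,84,8,0,0],[-94,84,8,0,0]]'
python3 - <<'E'
from h import *
import pickle
d=cam("wrist"); pickle.dump(d,open("w7.pkl","wb")); cv2.imwrite("pics/w7.png",d["color"])
p,m=tool(); print(p)
P=cloud(d); 
for n,lo,hi,c,r in(("axle",.075,.098,(.638,.069),.03),("spacer",p[2]+.015,p[2]+.032,p,.035)):
    q=P[(d["z_map"]>0)&(P[...,2]>lo)&(P[...,2]<hi)&(np.hypot(P[...,0]-c[0],P[...,1]-c[1])<r)]
    t=(q-p)@m*1000; print(n,len(q),t.mean(0).round(1),np.percentile(t,[1,99],0).round(1).tolist())
print(np.round(proj(d,(.638,.069,.088))))
E
```

```text
[-94.4  85.5  10.3]
clock: 19.1
tcp_pos: [0.605, -0.0019, 0.1681]
orientation: [-0.001, 0.218, 0.976, -0.0]
wrist_force: [0.9, -0.0, -3.1]
finger_gap: 0.0462
grip_force: 62.7
[ 0.60520555 -0.00196858  0.16852311]
axle 1061 [ 0.1 76.8 82.3] [[-11.9, 67.2, 78.5], [9.5, 89.0, 92.9]]
spacer 10566 [  6.9  -0.  -23. ] [[-16.9, -32.4, -31.2], [28.4, 32.4, -15.5]]
[437. 212.]
```

View pics/w7.png

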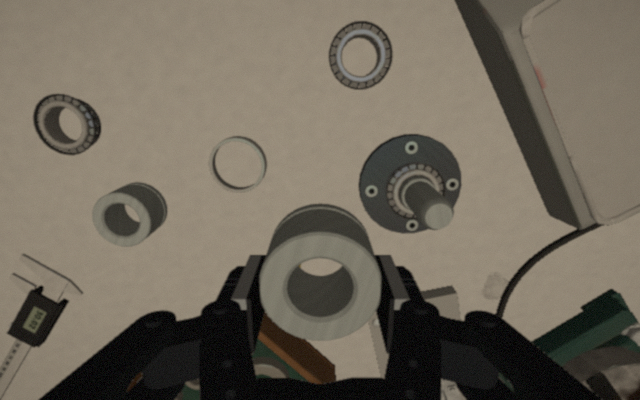

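The axle's top end is the bright disc at about (439,216), on its flange at (411,184). The held spacer's top face is centred near (321,286), and its visible edges run from x=260 to 382 and y=232 to 340. That was my tenth picture, so I continue numerically.

```bash
python3 - <<'E'
from h import *
import pickle
d=pickle.load(open("w7.pkl","rb")); p,m=tool()
g=cv2.GaussianBlur(cv2.cvtColor(d["color"],cv2.COLOR_BGR2GRAY),(3,3),0)
print(g[198:236:2,418:460:2])
P=cloud(d); r=(m.T@(P-p).reshape(-1,3).T).T.reshape(P.shape)*1000
# axle top plane by depth
k=(abs(P[...,2]-.0865)<.0035)&(abs(r[...,1]-77)<16)&(abs(r[...,0])<16)
vs,us=np.where(k); print("axle depth px",us.min(),us.max(),vs.min(),vs.max(),us.mean(),vs.mean())
# held spacer top plane
t=lambda u,v,z:(m.T@(ray(d,u,v,z)-p)*1000).round(1)
z=p[2]+.0233
k=((abs(P[...,2]-z)<.004)&(np.hypot(r[...,0],r[...,1])<26)).astype(np.uint8)
cs,hi=cv2.findContours(k,cv2.RETR_CCOMP,cv2.CHAIN_APPROX_NONE)
for i,q in enumerate(cs):
    if len(q)>60: w=np.array([t(*a[0],z)[:2] for a in q],np.float32); print("spacer",hi[0][i][3]>=0,cv2.fitEllipse(w))
print("edges",t(260,286,z),t(382,286,z),t(321,232,z),t(321,340,z))
print(g[225:345:3,321]); print(g[286,250:392:3])
E
```

```text
[[ 55  55  57  59  60  60  60  61  62  64  66  66  64  62  60  58  56  56
   56  66 115]
 [ 55  55  55  57  61  63  67  70  70  70  72  73  71  69  66  60  57  56
   57  85 132]
 [ 56  56  55  58  64  69  73  75  77  80  83  85  84  78  75  68  61  57
   64 111 139]
 [ 56  57  57  62  68  73  80  87  98 106 111 113 111 103  92  79  68  60
   84 132 142]
 [ 57  59  62  66  71  79  94 113 123 123 121 121 123 121 115 100  78  69
  111 140 141]
 [ 55  59  64  68  75  91 115 125 125 122 122 121 122 123 123 118  99  86
  126 141 141]
 [ 55  59  67  72  85 112 125 126 126 124 121 120 123 123 120 122 116  93
  124 142 141]
 [ 55  61  69  77 100 121 125 125 126 123 121 119 121 121 121 123 121 102
  123 141 141]
 [ 56  61  70  82 110 122 124 125 126 123 121 119 121 122 120 121 122 112
  131 142 143]
 [ 56  60  69  86 116 121 124 124 125 124 122 120 121 121 120 120 122 120
  137 141 142]
 [ 53  57  68  86 117 121 123 126 125 124 122 120 119 122 122 120 123 130
  140 142 141]
 [ 55  56  65  80 111 121 123 125 126 125 122 119 119 121 122 120 126 137
  141 142 142]
 [ 70  54  61  72 101 119 122 12
[... 640 characters left out ...]
213.27397260273972
spacer False ((3.302910089492798, -0.017408957704901695), (44.21833419799805, 50.535133361816406), 179.62344360351562)
spacer True ((6.284069538116455, -0.044536203145980835), (24.05113410949707, 25.407785415649414), 176.8997802734375)
edges [  6.3 -22.9 -23.3] [  6.3  24.  -23.3] [ 28.6   0.5 -23.3] [-18.5   0.6 -23.3]
[ 56  58  76 108 124 122 122 122 120 119 115 122 142 142 142 142 142  83
  57  58  56  55  58  58  56  56  56  56  57  55  58  97 105 120 119 118
 117 116 116 137]
[ 35   8   8  57 122 122 120 121 122 123 122 106  87  54  55  55  55  57
  58  57  59  57  58  56  56  56  58  56  54  53  52  53  50  51  57  93
 112 119 120 118 119 121 120 107  24   9  11  48]
```

```bash
python3 - <<'E'
from h import *
import pickle
d=pickle.load(open("w7.pkl","rb")); p,m=tool()
t=lambda u,v,z:(m.T@(ray(d,u,v,z)-p)*1000).round(1)
a=t(438.7,215.7,.088); s1=t(321,232.5,p[2]+.0233); s2=t(321,340.3,p[2]+.0233)
print("axle",a,"world",p+m@a/1000,"spacer",(s1+s2)/2, "edges",t(425.5,216,.088),t(452.5,216,.088),t(438.7,203.5,.088),t(438.7,228,.088))
E
```

```text
axle [-2.3 79.8 80.5] world [0.64121507 0.06926925 0.08801183] spacer [  4.85   0.55 -23.3 ] edges [-2.5 71.  80.5] [-2.5 89.1 80.5] [ 6.3 79.  80.5] [-11.1  80.7  80.5]
```

```bash
python3 -m handwheel '[[-2,25,0,0,0],[-5,55,0,0,0],[-6.5,79,0,0,0],[-6.5,79,20,0,0],[-6.5,79,40,0,0],[-6.5,79,55,0,0],[-6.5,79,58,0,0],[-6.5,79,58,0,0]]'
python3 - <<'E'
from h import *
import pickle
d=cam("wrist"); pickle.dump(d,open("w8.pkl","wb")); p,m=tool()
print(p,"target .6354,.0668 ->",shift([.6450,.0668,.10])); print(sensors.get_state()["wrist_force"])
g=cv2.GaussianBlur(cv2.cvtColor(d["color"],cv2.COLOR_BGR2GRAY),(3,3),0)
print(g[226:346:3,321]); print(g[300,270:370:3])
P=cloud(d);r=(m.T@(P-p).reshape(-1,3).T).T.reshape(P.shape)*1000
print(r[240:340:6,321].round(0)[:, [0,2]].tolist())
E
```

```text
clock: 19.95
tcp_pos: [0.6449, 0.0669, 0.1104]
orientation: [-0.0, 0.218, 0.976, -0.0]
wrist_force: [0.6, 0.5, -3.3]
finger_gap: 0.0465
grip_force: 62.8
[0.64555024 0.06694683 0.1113081 ] target .6354,.0668 -> [ 0.4 -0.4 11.3]
[ 0.21104559  0.01912447 -3.5494037 ]
[ 59  61  95 118 127 127 126 125 125 124 113 140 146 145 145 145 141  65
  60  60  57  59  60  61  56  56  58  59  58  58  75 105 114 122 122 121
 121 121 118 119]
[127 128 127 123 121 110 104  69  58  58  58  59  60  61  60  59  57  57
  57  59  57  55  56  56  54  56  58  96 104 123 123 122 125 123]
[[26.0, -23.0], [24.0, -23.0], [21.0, -23.0], [18.0, -22.0], [-53.0, 111.0], [-58.0, 110.0], [-8.0, 11.0], [-8.0, 5.0], [-8.0, 1.0], [-8.0, -5.0], [-8.0, -9.0], [-9.0, -13.0], [-8.0, -18.0], [-9.0, -21.0], [-11.0, -22.0], [-13.0, -23.0], [-17.0, -22.0]]
```

```bash
python3 -m handwheel '[[0.3,0,4,0,0],[0.3,0,8,0,0],[0.3,0,10,0,0],[0.3,0,12,0,0],[0.3,0,12,0,0]]'; python3 -m handwheel '[[0,0,1,0,0],[0,0,2,0,0],[0,0,3,0,0],[0,0,3,0,0]]';
```

```text
clock: 20.5
tcp_pos: [0.6449, 0.0674, 0.0982]
orientation: [-0.0, 0.218, 0.976, -0.0]
wrist_force: [-1.0, 0.7, -3.1]
finger_gap: 0.0469
grip_force: 62.9
clock: 20.9
tcp_pos: [0.645, 0.0674, 0.0954]
orientation: [-0.0, 0.218, 0.976, 0.0]
wrist_force: [0.0, -0.3, -2.9]
finger_gap: 0.0466
grip_force: 62.9
```

```bash
python3 -m handwheel '[[0,0,1,0,0],[0,0,2,0,0],[0,0,3,0,0],[0,0,3,0,0]]'; python3 -m handwheel '[[0,0,1,0,0],[0,0,2,0,0],[0,0,3,0,0],[0,0,3,0,0]]';
```

```text
clock: 21.3
tcp_pos: [0.645, 0.0674, 0.0924]
orientation: [-0.0, 0.218, 0.976, 0.0]
wrist_force: [-0.0, 0.0, -3.8]
finger_gap: 0.0469
grip_force: 62.9
clock: 21.7
tcp_pos: [0.645, 0.0674, 0.0894]
orientation: [-0.0, 0.218, 0.976, 0.0]
wrist_force: [0.6, -0.0, -2.9]
finger_gap: 0.0465
grip_force: 62.9
```

```bash
python3 -m handwheel '[[0,0,3,0,0],[0,0,6,0,0],[0,0,9,0,0],[0,0,12,0,0],[0,0,12,0,0]]'; python3 -m handwheel '[[0,0,3,0,0],[0,0,6,0,0],[0,0,9,0,0],[0,0,12,0,0],[0,0,15,0,0],[0,0,18,0,0],[0,0,20,0,0],[0,0,20,0,0]]'
```

```text
clock: 22.2
tcp_pos: [0.6447, 0.0674, 0.0769]
orientation: [-0.001, 0.218, 0.976, -0.0]
wrist_force: [-0.5, -0.4, -3.4]
finger_gap: 0.0462
grip_force: 62.9
clock: 23.0
tcp_pos: [0.6448, 0.0674, 0.0572]
orientation: [-0.0, 0.218, 0.976, -0.0]
wrist_force: [0.2, 0.5, -3.4]
finger_gap: 0.0466
grip_force: 62.9
```

```bash
python3 -m handwheel '[[0,0,2,0,0],[0,0,4,0,0],[0,0,5,0,0],[0,0,5,0,0]]'; python3 -m handwheel '[[0,0,0.7,0,0],[0,0,1.4,0,0],[0,0,1.4,0,0]]';  python3 -m handwheel '[[0,0,0.5,0,0],[0,0,1,0,0],[0,0,1,0,0]]'
```

```text
clock: 23.4
tcp_pos: [0.645, 0.0674, 0.0524]
orientation: [-0.0, 0.218, 0.976, 0.0]
wrist_force: [1.0, -0.6, -3.6]
finger_gap: 0.0467
grip_force: 62.9
clock: 23.7
tcp_pos: [0.6451, 0.0674, 0.0511]
orientation: [-0.0, 0.218, 0.976, 0.0]
wrist_force: [-0.7, -0.5, -2.3]
finger_gap: 0.0468
grip_force: 62.9
clock: 24.0
tcp_pos: [0.6452, 0.0674, 0.0502]
orientation: [0.0, 0.218, 0.976, 0.0]
wrist_force: [0.1, -0.3, -3.3]
finger_gap: 0.0465
grip_force: 62.9
```

```bash
python3 -m handwheel '[[0,0,0.5,0,0],[0,0,0.5,0,0]]';  python3 -m handwheel '[[0,0,0.5,0,0],[0,0,0.5,0,0]]'; python3 -m handwheel '[[0,0,0.5,0,0],[0,0,0.5,0,0]]'
```

```text
clock: 24.2
tcp_pos: [0.6453, 0.0673, 0.0499]
orientation: [0.0, 0.218, 0.976, -0.0]
wrist_force: [-1.1, -0.5, -1.4]
finger_gap: 0.0464
grip_force: 63.0
clock: 24.4
tcp_pos: [0.6453, 0.0673, 0.0497]
orientation: [0.0, 0.218, 0.976, -0.0]
wrist_force: [-1.0, -0.6, 1.3]
finger_gap: 0.0465
grip_force: 63.3
clock: 24.6
tcp_pos: [0.6454, 0.0673, 0.0494]
orientation: [0.0, 0.218, 0.976, 0.0]
wrist_force: [-1.2, -0.1, 4.6]
finger_gap: 0.0468
grip_force: 63.7
```

Contact on the shoulder (the force rose about 8 N at the expected height). Releasing and withdrawing.

```bash
python3 -m handwheel '[[0,0,0,0,0.6],[0,0,0,0,0.7],[0,0,0,0,0.85],[0,0,0,0,1],[0,0,0,0,1],[0,0,0,0,1]]'; python3 -m handwheel '[[0,0,-15,0,1],[0,0,-40,0,1],[0,0,-80,0,1],[0,0,-120,0,1],[0,0,-150,0,1],[0,0,-170,0,1],[0,0,-170,0,1],[0,0,-170,0,1]]'
python3 -m handwheel '[[30,0,0,0,1],[60,0,0,0,1],[80,0,0,0,1],[80,0,0,0,1],[80,0,0,0,1]]'
python3 - <<'E'
from h import *
for n in("top","scene"):
    d=cam(n); P=cloud(d); print(n)
    print("gauge top",blob(d,(.443,.1185),.10,.125)); print("axle top",blob(d,(.64,.069),.08,.1)); print("spacer on axle top",blob(d,(.64,.069),.066,.080,.035))
    for c in ((.484,-.037),(.556,-.162),(.463,-.285)):
        print([f(d,c,.028,.045) for f in(blob,)] if ((np.hypot(P[...,0]-c[0],P[...,1]-c[1])<.03)&(P[...,2]>.028)).sum()>5 else "gone")
E
```

```text
clock: 25.2
tcp_pos: [0.6451, 0.0675, 0.0486]
orientation: [-0.0, 0.218, 0.976, 0.0]
wrist_force: [-0.3, -0.1, 0.9]
finger_gap: 0.0852
grip_force: 0.0
clock: 26.0
tcp_pos: [0.6453, 0.0674, 0.2186]
orientation: [0.0, 0.218, 0.976, 0.0]
wrist_force: [-0.1, -0.2, -0.4]
finger_gap: 0.0849
grip_force: 0.0
clock: 26.5
tcp_pos: [0.5724, 0.1014, 0.2175]
orientation: [-0.001, 0.217, 0.976, -0.0]
wrist_force: [1.0, -0.5, 0.0]
finger_gap: 0.0857
grip_force: 0.0
top
gauge top (8, array([0.4452, 0.1124, 0.1123]), (445.2, 112.5, 4.6))
axle top (41, array([0.6419, 0.0693, 0.0861]), (642.6, 68.2, 11.8))
spacer on axle top (131, array([0.6424, 0.0694, 0.0722]), (643.2, 69.5, 24.1))
gone
[(111, array([ 0.5583, -0.1611,  0.0347]), (558.7, -161.4, 24.0))]
[(134, array([ 0.4641, -0.2865,  0.0352]), (464.6, -286.8, 24.0))]
scene
gauge top (39, array([0.4394, 0.1128, 0.1091]), (440.9, 114.9, 10.9))
axle top (29, array([0.637 , 0.0634, 0.0843]), (639.2, 64.8, 11.9))
spacer on axle top (87, array([0.6336, 0.0613, 0.0716]), (641.4, 67.7, 26.6))
gone
[(138, array([ 0.5539, -0.166 ,  0.033 ]), (555.8, -163.9, 26.3))]
[(192, array([ 0.4597, -0.2914,  0.0336]), (461.3, -289.8, 25.5))]
```

```bash
python3 -c "
from workcell import workorder
print(workorder.hand_in())"
```

```text
the job is handed in; nothing more can be done
None
```

Spacer 1 gauged right: GO went in and the NO-GO step stopped on the rim about 25 mm down, under roughly 8 N. It is now seated on the axle shoulder, the gauge is upright in its rest, spacers 2 and 3 were never touched, and the job was handed in at about 26.6 s (the hand-in printed no verdict).

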